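# Slide a tall battery box into its charging dock

## Task

Push the tall orange battery box along the bench into its charging dock until it sits fully home against the charger, square between the two guide rails. It is heavy and tips easily, so push it low on its black base and let it slide upright; do not lift it or rock it, and leave everything else on the bench where it is.

Things in the scene. Friction and masses are not known exactly. Their poses are not given: they have to be found in the camera images.
- battery_box: Loose upright battery box, about 1.8 kg, slides at 7 to 16 N. Black base 120 (x) x 110 (y) mm, 36 high; orange case 94 x 78 mm above it to 163; black lid 100 x 84 mm to 185; carrying handle to 218 (not for use). Origin: centre of its underside, z up. Its -y side goes into the dock first. Pushed below 50 mm it slides, above about 75 it tips. Starts left of the dock, 0.25 to 0.46 m from home, turned up to 0.2 rad.
- push_face (a point): Middle of the +y face of the box's black base, 55 mm from the box's centre line and 18 mm above the bench: the side to push. The base face is flat, 120 mm wide, 36 mm high; the case above it stands 16 mm farther in. Same axes as the box.
- dock: Fixed charging dock; its -y axis points in. Origin: on the bench, where the origin of the box lies when fully home (axes parallel). Grey charger housing at the far end, 150 mm wide, 88 high. Two aluminium guide rails, 25 mm high, 8 thick: inner faces at x = +-65 mm (5 mm play each side of the box) up to y = +5 mm, then flaring to x = +-82 at y = +52 mm.
- stop (a point): Middle of the dock's stop face (buffers), 55 mm from the dock's origin along its -y, 18 mm above the bench. The box's -y base face rests against it when fully home. Same axes as the dock.
- oil_bottle: Bystander, loose: brown dropper bottle with a black pointed cap, 34 mm across, 102 tall. Origin: centre of its underside. Leave it alone.
- black_tape: Bystander, loose: roll of black tape lying flat, 55 mm across, 19 high. Origin: centre of its underside. Leave it alone.
- thread_tape: Bystander, loose: blue spool of white thread tape lying flat, 64x55 mm, 16 high. Origin: centre of its underside. Leave it alone.
- fitting: Bystander, loose: brass double nipple standing on end, 26 mm across, 40 tall. Origin: centre of its underside. Leave it alone.
- scrub_brush: Bystander, loose: purple scrubbing brush with a bow handle, 30x86 mm, 55 high. Origin: centre of its underside. Leave it alone.
- nut: Bystander, loose: chrome union nut lying flat, 32 mm across, 12 high. Origin: centre of its underside. Leave it alone.

How it is judged:
By the outcome, as a careful person would: the job done as asked, in the order asked, and still so for the second after the job is handed in, with the robot touching nothing.
It also fails if it takes over 64 s, if anything falls off the work surface, if the arm or the gripper's body presses on something with over 40 N, if the wrist force passes 120 N, or if a joint passes its speed limit or range.

## Robot

A 6-joint arm with a two-finger parallel gripper is mounted at the origin on a cart in front of the work surface, level with it; the furniture and walls round the work are solid. World frame = base frame: x ahead of the robot, y to its left, z up, the work surface at z = 0. Lengths are in mm, angles in rad, forces in N, time in s.
With the tool pointing down it reaches from about 275 to 1000 mm from the base axis. Payload 8.4 kg.
Tool frame: the origin (TCP) lies midway between the tips of the shut fingers; the grasp point (between the pads) lies 19 mm behind it; z points along the fingers, y is the line along which they close (so a half turn about z gives the same grasp; the last joint's range is limited). The gripper opens to 85 mm and grips with 20 to 120 N. Pads are 22 mm wide; open, the fingers measure 114 mm over their backs; the gripper's body (76 mm by 85 mm) begins 54 mm behind the grasp point. The pads swing forward as they close: fully open they stand 13 mm farther back than shut.
Start: joints at [-1.308, 0.353, 1.633, -0, 1.155, -0.002], TCP at [163.571, -603.218, 231.281] pointing down, gripper open.
Joint ranges: [-2.63, 2.63], [-0.92, 2.1], [0.06, 2.66], [-1.3, 4.44], [0, 2.69], [-3.02, 3.02]. Speed limits (rad/s): [2.22, 2.22, 2.79, 3.14, 3.14, 3.14].

## Interface

Orientations are given as [roll, pitch, yaw] about the fixed x, y, z axes, in that order (R = Rz(yaw) Ry(pitch) Rx(roll)).
In Python, from rig import r, imaging gives the robot as it stands. The module is installed in compiled form; this text tells all that it offers.
- The arm moves only by the tool arm_command, never from a script. Its argument "deltas" is a list of rows, each an object of numbers: "hand": the finger opening in mm, from 0 to 85.4; "tx", "ty", "tz": the shift along the tool's x, y, z in mm; "wx", "wy", "wz": the turn, a rotation vector about the tool's x, y, z in rad. A call has 1 to 8 rows; each row shifts and turns the commanded pose from where the row before left it, along the tool's axes as they then stand; what a row does not reach is not made up. A row lasts 1/8 s, in which the tool goes at most 62.5 mm and 10.7 degrees, less where a joint would pass 70% of its speed; a pose out of reach is approached as far as the arm can. A call with a gripper value outside its range is refused whole. The fingers move at their own pace and stop on an object; "squeeze" is the grip in N (left out, the last holds). Time passes only in rows, so rows that do not move let the fingers close. It gives the time, the measured TCP pose, the force, the opening and the grip force at its end, in the units of the state.
- r.sense(): the state, without advancing time (a new reading comes with each control period).
- imaging.grab_frame(name): name is "scene" or "side" or "wrist"; returns a dict with "image" (384x512x3 uint8, red, green, blue), "mtx" (3x3 intrinsics, pixels), "world_to_cam" (4x4, takes a point from world to camera coordinates). Camera axes: x right, y up, looking along -z (the intrinsics and any distortion apply to the point x, -y, -z); pixel columns grow to the right and rows downward; lengths in mm; the calibration is good to about 2 mm. A picture is of the moment at which its call begins. There is no depth.
- r.sign_off(): hands the job in; it is judged then, once.
The state is a dict: "clock": time; "qpos": joint angles; "qvel": joint speeds; "joint_efforts": joint torques, N m; "eef_pos": TCP position; "tcp_rot": TCP orientation; "contact_force": force on the tool from outside, world axes, zero at the start; "wrist_torque": the same for the moment, N m; "opening": opening from 0.0 (shut) to 1.0 (fully open); "grasp_force": force on a finger pad.
Only numpy, scipy, OpenCV 4.12 (cv2) and the standard library are available. Lean on these libraries where they do the work, as an engineer would, in place of code of your own. Each camera call takes 0.05 s, during which the arm holds its last target. There are 200 camera calls.

## Working session

There is one attempt and no reset: what is moved stays moved. The work goes in short steps, Python scripts to look and compute and a tool call to move; the robot and the scene stay as the last step left them, time stands still between calls to the robot, and variables do not carry over. Pictures are saved under pics/ and viewed, at most 11 in all, crops included, and the job is handed in when it is done.

Besides the shell and the picture viewer there is one more tool, called as name(argument=value, ...), one argument or row to a line, values as JSON. arm_command: Moves the arm, as the interface text tells. Its arguments: {"type":"object","properties":{"deltas":{"type":"array"},"squeeze":{"type":"number"}},"required":["deltas"]}

```bash
mkdir -p pics; cat > h.py <<'E'
import numpy as np,cv2,json
from rig import r,imaging
def grab(n,f=None):
    d=imaging.grab_frame(n)
    if f: cv2.imwrite('pics/'+f,d['image'][:,:,::-1])
    return d
def ray(d,u,v,z):
    T=np.array(d['world_to_cam']);K=np.array(d['mtx'])
    p=np.linalg.inv(K)@[u,v,1]; c=np.array([p[0],-p[1],-p[2]])
    R=T[:3,:3];o=-R.T@T[:3,3];w=R.T@c
    return o+w*(z-o[2])/w[2]
def proj(d,P):
    T=np.array(d['world_to_cam']);K=np.array(d['mtx'])
    c=T[:3,:3]@np.array(P,float)+T[:3,3]; q=K@[c[0],-c[1],-c[2]]
    return q[:2]/q[2]
E
python3 - <<'E'
from h import *
a=grab('scene');b=grab('side')
cv2.imwrite('pics/a.png',a['image'][:,:,::-1]);cv2.imwrite('pics/b.png',b['image'][:,:,::-1])
for d in(a,b):
    print({k:(v if k!='image' else 0) for k,v in d.items()})
print(r.sense())
E
```

```text
{'image': 0, 'mtx': array([[438.29945176,   0.        , 257.79148112],
       [  0.        , 438.29945176, 200.92670324],
       [  0.        ,   0.        ,   1.        ]]), 'world_to_cam': array([[-7.92508923e-01, -6.09820613e-01,  6.95894977e-03,
         3.76752720e+02],
       [ 3.55051402e-01, -4.52079038e-01,  8.18268321e-01,
        -2.29489558e+02],
       [-4.95850894e-01,  6.50955731e-01,  5.74794335e-01,
        -1.01742437e+03],
       [ 0.00000000e+00,  0.00000000e+00,  0.00000000e+00,
         1.00000000e+00]])}
{'image': 0, 'mtx': array([[434.23592012,   0.        , 259.03946705],
       [  0.        , 434.23592012, 190.6143669 ],
       [  0.        ,   0.        ,   1.        ]]), 'world_to_cam': array([[ 9.96830171e-01,  7.95132171e-02, -2.69414771e-03,
        -4.85921597e+02],
       [-5.18354530e-02,  6.74787764e-01,  7.36189214e-01,
         1.38789489e+01],
       [ 6.03547508e-02, -7.33715968e-01,  6.76770406e-01,
        -1.60701694e+03],
       [ 0.00000000e+00,  0.00000000e+00,  0.00000000e+00,
         1.00000000e+00]])}
{'clock': 0.1, 'qpos': array([-1.30839016e+00,  3.53595285e-01,  1.63405995e+00,  8.21022167e-07,
        1.15521705e+00, -2.38072569e-03]), 'qvel': array([ 0.00048893, -0.00173352, -0.00137458,  0.00149455, -0.00023535,
       -0.00013144]), 'joint_efforts': array([ 1.37327595e-03, -6.06355476e+01, -3.42817640e+01,  1.41393512e-04,
        3.92085043e-03, -5.36505786e-05]), 'eef_pos': array([ 163.46392388, -602.79489663,  230.6264439 ]), 'tcp_rot': array([-3.14031303e+00, -3.79715617e-06,  2.64786553e-01]), 'contact_force': array([-0.9374434 , -0.37870993, -0.01240839]), 'wrist_torque': array([0.02025591, 0.00662956, 0.0308307 ]), 'grasp_force': 0.0, 'opening': 0.9999918511821642}
```

View pics/a.png

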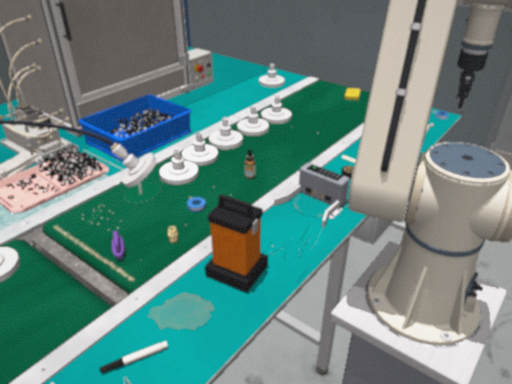

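View pics/b.png

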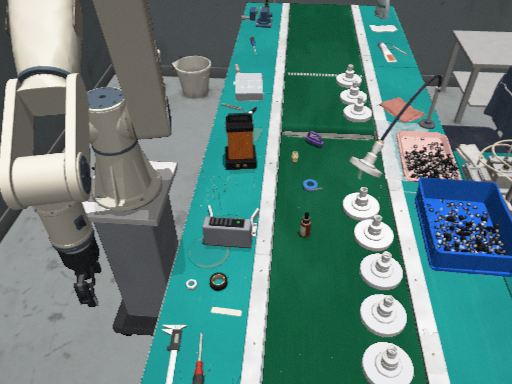

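The scene view shows the box at about (237,245) and the dock's charger at (325,185). The side view shows the box at (240,143) and the dock at (228,232), with flared rail tips near (210,208) and (256,211). I'll zoom in.

```bash
python3 - <<'E'
import cv2
a=cv2.imread('pics/a.png')[150:300,195:385];b=cv2.imread('pics/b.png')[100:255,180:280]
A=cv2.resize(a,None,fx=4,fy=4,interpolation=cv2.INTER_CUBIC)
B=cv2.resize(b,None,fx=3.8,fy=3.8,interpolation=cv2.INTER_CUBIC)
cv2.imwrite('pics/a2.png',A);cv2.imwrite('pics/b2.png',B);print(A.shape,B.shape)
E
```

```text
(600, 760, 3) (589, 380, 3)
```

View pics/a2.png

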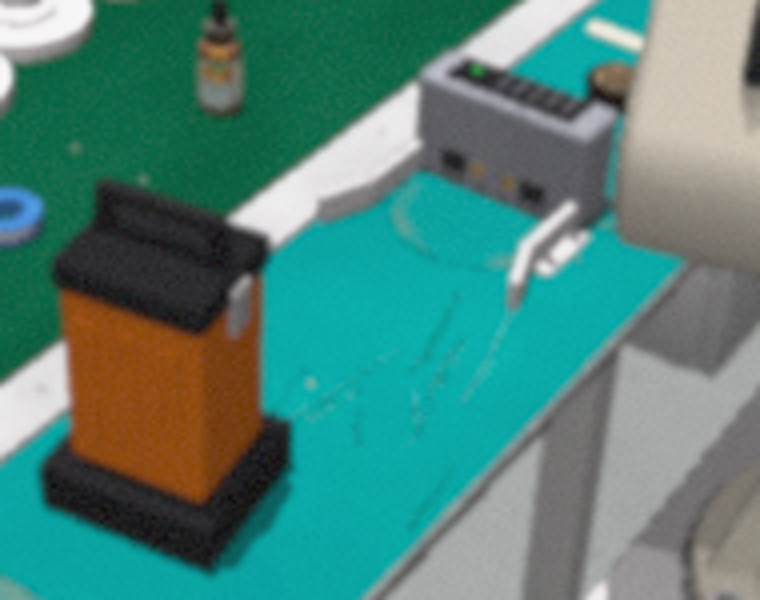

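View pics/b2.png

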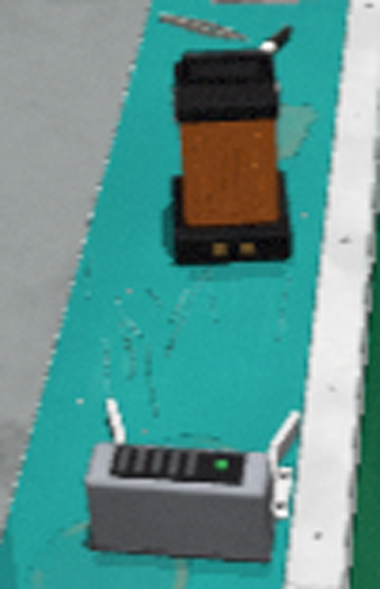

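```bash
python3 - <<'E'
from h import *
a=imaging.grab_frame('scene');b=imaging.grab_frame('side')
def A(n,x,y,z): p=ray(a,(x+.5)/4-.5+195,(y+.5)/4-.5+150,z);print('A',n,p.round(1))
def B(n,x,y,z): p=ray(b,(x+.5)/3.8-.5+180,(y+.5)/3.8-.5+100,z);print('B',n,p.round(1))
A('box near bot',212,570,0);A('box left bot',45,498,0);A('box right bot',290,455,0)
A('box near top',212,535,36);A('box left top',45,465,36);A('box right top',290,425,36)
B('box L bot',173,262,0);B('box R bot',290,260,0);B('L top',175,230,36);B('R top',291,230,36)
A('ch L bot',425,172,0);A('ch R bot',588,228,0);A('ch L top',422,83,88);A('ch R top',583,140,88)
A('ch backL top',455,55,88);A('ch backR top',615,108,88)
B('ch L bot back',90,548,0);B('ch R bot back',270,558,0);B('ch L top back',90,485,88);B('ch R top back',272,488,88)
B('ch L top front',95,447,88);B('R',268,452,88)
A('rail tip left top',320,203,25);A('rail tip right top',513,282,25);A('elbow R top',524,243,25);A('rail R end',575,205,25);A('elbow L',365,188,25)
B('tip L',110,402,25);B('tip R',296,414,25)
E
```

```text
A box near bot [330.6 227.5   0. ]
A box left bot [449.  244.3   0. ]
A box right bot [352.8 120.5   0. ]
A box near top [326.1 232.7  36. ]
A box left top [441.3 249.3  36. ]
A box right top [346.4 130.2  36. ]
B box L bot [345.1 132.5   0. ]
B box R bot [463.9 144.8   0. ]
B L top [348.2 139.9  36. ]
B R top [464.8 148.8  36. ]
A ch L bot [ 460.9 -203.4    0. ]
A ch R bot [ 323.3 -215.8    0. ]
A ch L top [ 461.2 -189.5   88. ]
A ch R top [ 327.3 -194.6   88. ]
A ch backL top [ 464.1 -240.4   88. ]
A ch backR top [ 329.9 -247.7   88. ]
B ch L bot back [ 326.8 -250.4    0. ]
B ch R bot back [ 480.4 -249.6    0. ]
B ch L top back [ 336.1 -258.1   88. ]
B ch R top back [ 483.5 -250.    88. ]
B ch L top front [ 332.8 -215.5   88. ]
B R [ 476.5 -210.2   88. ]
A rail tip left top [480.7 -88.5  25. ]
A rail tip right top [318.7 -93.7  25. ]
A elbow R top [ 336.1 -138.4   25. ]
A rail R end [ 330.5 -203.1   25. ]
A elbow L [ 465.6 -125.2   25. ]
B tip L [320.8 -98.9  25. ]
B tip R [ 490.4 -101.3   25. ]
```

arm_command(
  deltas=[
    {"tz": -50,"hand": 85},
    {"tz": -50},
    {"tx": 40,"ty": -40},
    {"tx": 40,"ty": -40},
    {"tx": 40,"ty": -40},
    {"tx": 40,"ty": -40},
    {"tx": 40,"ty": -40},
    {"tx": 40,"ty": -40},
  ],
)

```text
schema error: expected keys hand, tx, ty, tz, wx, wy, wz
```

arm_command(
  deltas=[
    {"tx": 40,"ty": -40},
    {"tx": 40,"ty": -40},
    {"wz": -0.17},
    {"wz": -0.17},
    {"wz": -0.17},
    {"wz": -0.17},
    {"wz": -0.17},
    {"wz": -0.17},
  ],
)

```text
schema error: expected keys hand, tx, ty, tz, wx, wy, wz
```

```bash
python3 - <<'E'
from h import *
s=r.sense()
print({k:np.round(s[k],3) for k in('clock','qpos','eef_pos','tcp_rot','contact_force','opening')})
a=imaging.grab_frame('scene')
for p in((105,367),(168,345)):print(ray(a,*p,5))
w=grab('wrist','w1.png')
for n,P in dict(dock=(403,-148,0),tipR=(319.5,-96,25)).items():print(n,proj(w,P))
E
```

```text
{'clock': np.float64(0.2), 'qpos': array([-1.308,  0.353,  1.634,  0.   ,  1.155, -0.002]), 'eef_pos': array([ 163.496, -602.932,  230.8  ]), 'tcp_rot': array([-3.141, -0.   ,  0.265]), 'contact_force': array([-0.296, -0.17 , -0.401]), 'opening': np.float64(1.001)}
[425.27943474 558.03665705   5.        ]
[365.67193137 446.7020901    5.        ]
dock [-199.94077914 -258.65657121]
tipR [-290.37270807 -175.29640666]
```

View pics/w1.png

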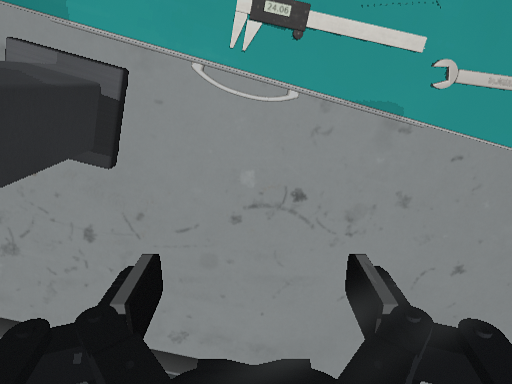

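The wrist view shows the floor, with calipers at (270,15) and both fingers at the bottom. Nothing moved, because every row needs all its keys.

arm_command(
  deltas=[
    {"hand": 85,"tx": 0,"ty": 0,"tz": -50,"wx": 0,"wy": 0,"wz": 0},
    {"hand": 85,"tx": 0,"ty": 0,"tz": -50,"wx": 0,"wy": 0,"wz": 0},
    {"hand": 85,"tx": 40,"ty": -40,"tz": 0,"wx": 0,"wy": 0,"wz": 0},
    {"hand": 85,"tx": 40,"ty": -40,"tz": 0,"wx": 0,"wy": 0,"wz": 0},
    {"hand": 85,"tx": 40,"ty": -40,"tz": 0,"wx": 0,"wy": 0,"wz": 0},
    {"hand": 85,"tx": 40,"ty": -40,"tz": 0,"wx": 0,"wy": 0,"wz": 0},
    {"hand": 85,"tx": 40,"ty": -40,"tz": 0,"wx": 0,"wy": 0,"wz": 0},
    {"hand": 85,"tx": 40,"ty": -40,"tz": 0,"wx": 0,"wy": 0,"wz": 0},
  ],
)

```text
clock: 1.3
eef_pos: [333.0, -307.2, 331.5]
tcp_rot: [3.141, -0.0, 0.264]
contact_force: [1.1, 0.4, -0.6]
opening: 0.994
grasp_force: 0.0
```

arm_command(
  deltas=[
    {"hand": 85,"tx": 40,"ty": -40,"tz": 0,"wx": 0,"wy": 0,"wz": 0},
    {"hand": 85,"tx": 40,"ty": -40,"tz": 0,"wx": 0,"wy": 0,"wz": 0},
    {"hand": 85,"tx": 0,"ty": 0,"tz": 0,"wx": 0,"wy": 0,"wz": -0.17},
    {"hand": 85,"tx": 0,"ty": 0,"tz": 0,"wx": 0,"wy": 0,"wz": -0.17},
    {"hand": 85,"tx": 0,"ty": 0,"tz": 0,"wx": 0,"wy": 0,"wz": -0.17},
    {"hand": 85,"tx": 0,"ty": 0,"tz": 0,"wx": 0,"wy": 0,"wz": -0.17},
    {"hand": 85,"tx": 0,"ty": 0,"tz": 0,"wx": 0,"wy": 0,"wz": -0.17},
    {"hand": 85,"tx": 0,"ty": 0,"tz": 0,"wx": 0,"wy": 0,"wz": -0.17},
  ],
)

```text
clock: 2.3
eef_pos: [388.6, -210.6, 331.3]
tcp_rot: [3.142, -0.0, 1.29]
contact_force: [0.1, -0.2, -0.7]
opening: 0.994
grasp_force: 0.0
```

```bash
cat >> h.py <<'E'
def st():
    s=r.sense()
    print({k:np.round(s[k],3).tolist() for k in('clock','qpos','eef_pos','tcp_rot','contact_force')})
E
python3 - <<'E'
from h import *
st()
w=grab('wrist','w2.png')
for n,P in dict(dock=(403,-148,0),tipR=(319.5,-96,25),tipL=(485,-94,25)).items():print(n,proj(w,P))
E
```

```text
{'clock': 2.3, 'qpos': [-0.5, -0.033, 1.873, 0.0, 1.302, -0.22], 'eef_pos': [388.615, -210.582, 331.316], 'tcp_rot': [3.142, -0.0, 1.29], 'contact_force': [0.121, -0.211, -0.695]}
dock [250.55245843  93.87185782]
tipR [178.01719695  73.26906746]
tipL [300.80911067  33.00345041]
```

View pics/w2.png

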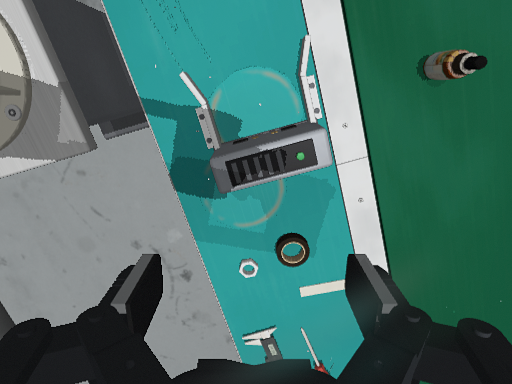

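The wrist view shows the dock well: flare tips at about (184,73) and (306,38), elbows at (208,106) and (303,73), and the housing's front top edge from (212,152) to (326,123).

```bash
python3 - <<'E'
from h import *
w=imaging.grab_frame('wrist')
for n,u,v,z in [('tip-',184,73,25),('tip+',306,38,25),('elb-',207,105,25),('elb+',303,74,25),('root-',217,146,25),('root+',306,120,25),
 ('hf-',212,153,88),('hf+',326,123,88),('hb-',220,192,88),('hb+',330,165,88)]:print(n,ray(w,u,v,z).round(1))
# housing top back edge/ light: straight line fit of grey top mask
im=w['image'].astype(int);g=(abs(im-im.mean(2,keepdims=True)).max(2)<22)
E
cat > crop.py <<'E'
import cv2,sys
f,x,y,X,Y,s,o=sys.argv[1:];im=cv2.imread('pics/'+f)[int(y):int(Y),int(x):int(X)]
cv2.imwrite('pics/'+o,cv2.resize(im,None,fx=float(s),fy=float(s),interpolation=cv2.INTER_CUBIC))
E
python3 crop.py w2.png 165 25 345 165 4 w2c.png
```

```text
tip- [326.2 -98.4  25. ]
tip+ [ 489.1 -100.6   25. ]
elb- [ 342.5 -145.1   25. ]
elb+ [ 475.9 -141.5   25. ]
root- [ 338.5 -201.9   25. ]
root+ [ 466.7 -200.5   25. ]
hf- [ 340.3 -198.6   88. ]
hf+ [ 481.  -200.5   88. ]
hb- [ 334.5 -249.1   88. ]
hb+ [ 475.6 -252.    88. ]
```

View pics/w2c.png

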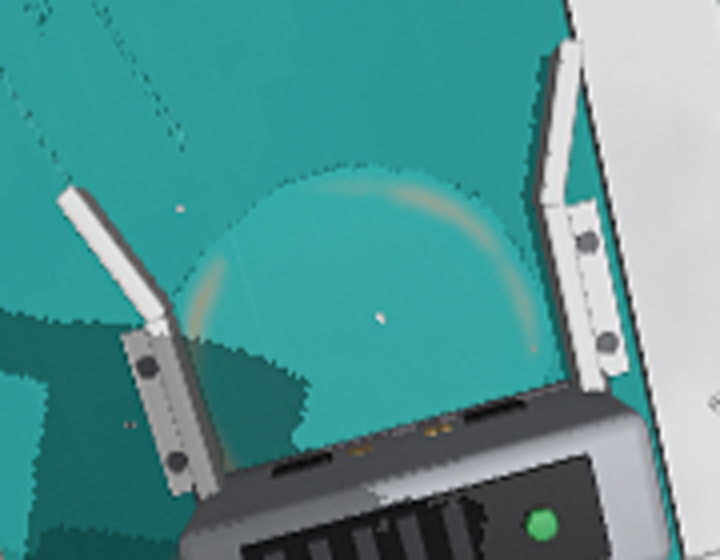

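The crop shows the rail tops' inner edges: tips (78,190) and (565,42), elbows (166,310) and (543,205), roots (217,488) and (580,388).

```bash
python3 - <<'E'
from h import *
w=imaging.grab_frame('wrist');P={}
for n,u,v,z in [('t-',78,190,25),('t+',565,42,25),('e-',166,310,25),('e+',543,205,25),('r-',217,488,25),('r+',580,388,25)]:
    P[n]=ray(w,(u+.5)/4-.5+165,(v+.5)/4-.5+25,z)[:2];print(n,P[n].round(1))
m=[(P[k+'-']+P[k+'+'])/2 for k in'ter'];print(m,[np.linalg.norm(P[k+'+']-P[k+'-']) for k in 'ter'])
# rigid fit: nominal inner corners
from scipy.optimize import least_squares
N={'t-':(-82,52),'t+':(82,52),'e-':(-65,5),'e+':(65,5)}
def f(p):
    c,s=np.cos(p[2]),np.sin(p[2]);R=np.array([[c,-s],[s,c]])
    return np.concatenate([R@np.array(N[k])+p[:2]-P[k] for k in N])
q=least_squares(f,[403,-148,0]);print(q.x,q.fun.round(1))
for a in '-+':
    d=P['e'+a]-P['r'+a];print('rail yaw',np.arctan2(-d[0],d[1]))
E
```

```text
t- [328.1 -96.7]
t+ [491.  -98.5]
e- [ 343.3 -140.6]
e+ [ 472.9 -143.8]
r- [ 340.8 -202.9]
r+ [ 471.1 -204.9]
[array([409.54267512, -97.59987764]), array([ 408.11635242, -142.22419191]), array([ 405.98422711, -203.90606599])] [np.float64(162.9253817819027), np.float64(129.58956013871702), np.float64(130.30716515353026)]
[ 4.08324206e+02 -1.48407555e+02 -1.77310229e-02] [-0.8  1.7  0.2  0.7  0.1 -1.6  0.5 -0.8]
rail yaw -0.04016934122889904
rail yaw -0.028826017986609453
```

arm_command(
  deltas=[
    {"hand": 85,"tx": 50,"ty": -15,"tz": -5,"wx": 0,"wy": 0,"wz": -0.1},
    {"hand": 85,"tx": 50,"ty": -10,"tz": 0,"wx": 0,"wy": 0,"wz": -0.1},
    {"hand": 85,"tx": 50,"ty": -5,"tz": 0,"wx": 0,"wy": 0,"wz": -0.1},
    {"hand": 85,"tx": 50,"ty": 0,"tz": 0,"wx": 0,"wy": 0,"wz": -0.1},
    {"hand": 85,"tx": 0,"ty": 0,"tz": 0,"wx": 0,"wy": 0,"wz": 0},
  ],
)

```text
clock: 3.08
eef_pos: [386.2, -4.6, 336.4]
tcp_rot: [3.141, -0.001, 1.687]
contact_force: [-1.3, -0.2, 0.2]
opening: 0.995
grasp_force: 0.0
```

```bash
python3 - <<'E'
from h import *
st()
w=grab('wrist','w3.png')
for n,P in dict(a=(445,247,36),b=(328,230,36),c=(348,131,36),d=(464,146,36)).items():print(n,proj(w,P))
E
```

```text
{'clock': 3.075, 'qpos': [-0.016, -0.139, 1.957, 0.001, 1.324, -0.132], 'eef_pos': [386.184, -4.552, 336.428], 'tcp_rot': [3.141, -0.001, 1.687], 'contact_force': [-1.287, -0.233, 0.213]}
a [329.60595183 -68.74374374]
b [226.05237419 -65.16779564]
c [235.07307632  32.0129238 ]
d [329.18586935  30.65041247]
```

View pics/w3.png

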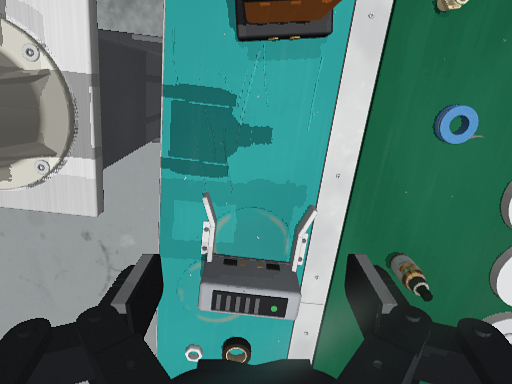

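The wrist view shows the box's -y base edge at about (239,42)–(332,35), and the dock flare tips at (207,195) and (314,207). I'll fit the edge numerically.

```bash
python3 - <<'E'
from h import *
w=imaging.grab_frame('wrist');im=w['image'].astype(int)
teal=(im[:,:,1]-im[:,:,0]>60)
pts=[]
for u in range(246,328,2):
    v=int(np.argmax(teal[25:70,u]))+25; pts.append((u,v-.5))
P=np.array([ray(w,u,v,0)[:2] for u,v in pts]);k=np.polyfit(P[:,0],P[:,1],1);res=P[:,1]-np.polyval(k,P[:,0])
print('edge yaw',np.arctan(k[0]),'y at x=405',np.polyval(k,405),'res',res.std())
# left/right extents of the dark base at row mid
for v in (32,36):print(v,np.where(~teal[v,200:345])[0][[0,-1]]+200,ray(w,*( (np.where(~teal[v,200:336])[0][0]+200),v),18).round(1),ray(w,*( (np.where(~teal[v,200:340])[0][-1]+200),v),18).round(1))
# dock rails: white tips rows
for v in (196,205,215,225,235,245):
    row=im[v];wh=np.where(row[195:325].min(1)>130)[0]+195;print(v,wh.min(),wh.max(),wh[wh<250].max() if (wh<250).any() else None,wh[wh>250].min() if (wh>250).any() else None)
E
```

```text
edge yaw 0.16453978900003544 y at x=405 133.24140354127474 res 0.44878376726392205
32 [224 329] [333.  129.8  18. ] [468.  145.2  18. ]
36 [237 306] [350.2 127.1  18. ] [439.2 137.2  18. ]
196 204 324 206 319
205 205 324 209 317
215 208 324 212 310
225 203 324 219 304
235 202 324 213 257
245 202 324 212 296
```

arm_command(
  deltas=[
    {"hand": 85,"tx": 56,"ty": 5,"tz": 0,"wx": 0,"wy": 0,"wz": 0},
    {"hand": 85,"tx": 56,"ty": 5,"tz": 0,"wx": 0,"wy": 0,"wz": 0},
    {"hand": 85,"tx": 56,"ty": 5,"tz": 0,"wx": 0,"wy": 0,"wz": 0},
    {"hand": 85,"tx": 56,"ty": 5,"tz": 0,"wx": 0,"wy": 0,"wz": 0},
    {"hand": 85,"tx": 56,"ty": 5,"tz": 0,"wx": 0,"wy": 0,"wz": 0},
    {"hand": 85,"tx": 56,"ty": 5,"tz": 0,"wx": 0,"wy": 0,"wz": -0.048},
    {"hand": 85,"tx": 0,"ty": 0,"tz": 0,"wx": 0,"wy": -0.1,"wz": 0},
    {"hand": 85,"tx": 0,"ty": 0,"tz": 0,"wx": 0,"wy": -0.1,"wz": 0},
  ],
)

```text
clock: 4.18
eef_pos: [379.3, 329.2, 336.3]
tcp_rot: [3.141, 0.204, 1.728]
contact_force: [0.2, 0.1, -0.2]
opening: 0.996
grasp_force: 0.0
```

arm_command(
  deltas=[
    {"hand": 85,"tx": 0,"ty": 0,"tz": 0,"wx": 0,"wy": -0.1,"wz": 0},
    {"hand": 85,"tx": 0,"ty": 0,"tz": 0,"wx": 0,"wy": -0.1,"wz": 0},
    {"hand": 85,"tx": 0,"ty": 0,"tz": 0,"wx": 0,"wy": -0.1,"wz": 0},
    {"hand": 85,"tx": 0,"ty": 0,"tz": 0,"wx": 0,"wy": 0,"wz": 0},
    {"hand": 85,"tx": 0,"ty": 0,"tz": 0,"wx": 0,"wy": 0,"wz": 0},
  ],
)

```text
clock: 4.8
eef_pos: [378.7, 329.4, 336.2]
tcp_rot: [3.141, 0.498, 1.731]
contact_force: [0.0, -0.3, 0.3]
opening: 0.995
grasp_force: 0.0
```

```bash
cat >> h.py <<'E'
from scipy.spatial.transform import Rotation as Ro
def to(x,y,z):
    s=r.sense();R=Ro.from_euler('xyz',s['tcp_rot']);print('axes',R.as_matrix().round(3).tolist())
    print('tool delta',R.inv().apply(np.array([x,y,z])-s['eef_pos']).round(1))
E
python3 - <<'E'
from h import *
st();to(375,310,100);to(375,310,4)
E
```

```text
{'clock': 4.8, 'qpos': [0.946, 0.269, 1.608, -0.345, 1.629, 0.83], 'eef_pos': [378.661, 329.402, 336.162], 'tcp_rot': [3.141, 0.498, 1.731], 'contact_force': [0.005, -0.276, 0.333]}
axes [[-0.14, 0.987, 0.076], [0.867, 0.159, -0.472], [-0.478, 0.0, -0.878]]
tool delta [ 96.6  -6.7 216.3]
axes [[-0.14, 0.987, 0.076], [0.867, 0.159, -0.472], [-0.478, 0.0, -0.878]]
tool delta [142.4  -6.7 300.6]
```

arm_command(
  deltas=[
    {"hand": 85,"tx": 23,"ty": -3,"tz": 42,"wx": 0,"wy": 0,"wz": 0},
    {"hand": 85,"tx": 23,"ty": -3,"tz": 42,"wx": 0,"wy": 0,"wz": 0},
    {"hand": 85,"tx": 23,"ty": 0,"tz": 42,"wx": 0,"wy": 0,"wz": 0},
    {"hand": 85,"tx": 23,"ty": 0,"tz": 42,"wx": 0,"wy": 0,"wz": 0},
    {"hand": 85,"tx": 23,"ty": 0,"tz": 42,"wx": 0,"wy": 0,"wz": 0},
    {"hand": 85,"tx": 20,"ty": 0,"tz": 36,"wx": 0,"wy": 0,"wz": 0},
    {"hand": 85,"tx": 13,"ty": 0,"tz": 24,"wx": 0,"wy": 0,"wz": 0},
    {"hand": 85,"tx": 0,"ty": 0,"tz": 0,"wx": 0,"wy": 0,"wz": 0},
  ],
)

```text
clock: 5.8
eef_pos: [371.9, 328.1, 27.7]
tcp_rot: [-3.14, 0.501, 1.732]
contact_force: [-0.5, -0.4, -0.0]
opening: 1.0
grasp_force: 0.0
```

```bash
python3 - <<'E'
from h import *
st();to(386.5,248,4)
w=grab('wrist','w4.png');b=grab('side','b4.png');a=grab('scene','a4.png')
W=cv2.vconcat([w['image'][:,:,::-1][:,:400],]);
A=cv2.resize(a['image'][130:310,150:330,::-1],(540,540))
W=cv2.resize(w['image'][:,:,::-1],(256,192));cv2.imwrite('pics/c4.png',cv2.hconcat([A,cv2.copyMakeBorder(W,0,348,0,0,0)]))
E
```

```text
{'clock': 5.8, 'qpos': [0.954, 0.636, 1.831, -0.39, 1.08, 1.05], 'eef_pos': [371.948, 328.115, 27.653], 'tcp_rot': [-3.14, 0.501, 1.732], 'contact_force': [-0.547, -0.411, -0.039]}
axes [[-0.14, 0.987, 0.075], [0.866, 0.159, -0.474], [-0.48, -0.002, -0.877]]
tool delta [-60.1   1.7  59.8]
```

View pics/c4.png

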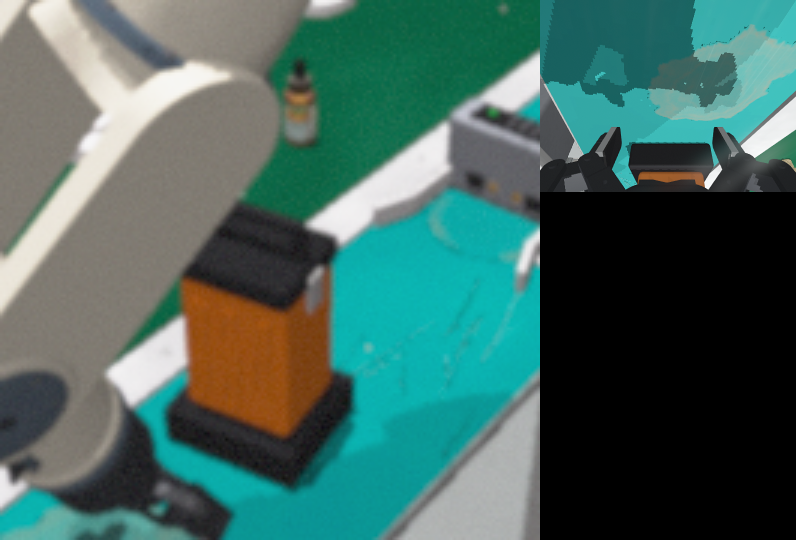

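The view shows the hand behind the box, whose base is centred between the fingers (wrist inset at about (670,155)). Next I lower it the rest of the way and approach.

arm_command(
  deltas=[
    {"hand": 85,"tx": 6,"ty": 0,"tz": 10,"wx": 0,"wy": 0,"wz": 0},
    {"hand": 85,"tx": 5,"ty": 0,"tz": 10,"wx": 0,"wy": 0,"wz": 0},
    {"hand": 85,"tx": -18,"ty": 1,"tz": 10,"wx": 0,"wy": 0,"wz": 0},
    {"hand": 85,"tx": -18,"ty": 1,"tz": 10,"wx": 0,"wy": 0,"wz": 0},
    {"hand": 85,"tx": -14,"ty": 0,"tz": 8,"wx": 0,"wy": 0,"wz": 0},
    {"hand": 85,"tx": -9,"ty": 0,"tz": 5,"wx": 0,"wy": 0,"wz": 0},
    {"hand": 85,"tx": 0,"ty": 0,"tz": 0,"wx": 0,"wy": 0,"wz": 0},
  ],
)

```text
clock: 6.82
eef_pos: [385.0, 262.4, 5.1]
tcp_rot: [-3.142, 0.5, 1.732]
contact_force: [-1.4, -0.0, 0.7]
opening: 0.996
grasp_force: 0.0
```

arm_command(
  deltas=[
    {"hand": 85,"tx": -4,"ty": 0,"tz": 2.2,"wx": 0,"wy": 0,"wz": 0},
    {"hand": 85,"tx": -4,"ty": 0,"tz": 2.2,"wx": 0,"wy": 0,"wz": 0},
    {"hand": 85,"tx": -4,"ty": 0,"tz": 2.2,"wx": 0,"wy": 0,"wz": 0},
  ],
)

```text
clock: 7.2
eef_pos: [387.1, 249.6, 4.8]
tcp_rot: [3.142, 0.5, 1.733]
contact_force: [-0.2, -0.4, -0.6]
opening: 0.998
grasp_force: 0.0
```

arm_command(
  deltas=[
    {"hand": 85,"tx": -3.5,"ty": 0,"tz": 1.9,"wx": 0,"wy": 0,"wz": 0},
    {"hand": 85,"tx": -3.5,"ty": 0,"tz": 1.9,"wx": 0,"wy": 0,"wz": 0},
    {"hand": 85,"tx": -3.5,"ty": 0,"tz": 1.9,"wx": 0,"wy": 0,"wz": 0},
    {"hand": 85,"tx": -3.5,"ty": 0,"tz": 1.9,"wx": 0,"wy": 0,"wz": 0},
  ],
)

```text
clock: 7.7
eef_pos: [390.5, 236.5, 4.8]
tcp_rot: [3.138, 0.495, 1.732]
contact_force: [-2.2, 10.5, 0.5]
opening: 0.999
grasp_force: 5.3
```

arm_command(
  deltas=[
    {"hand": 85,"tx": -5.3,"ty": 0,"tz": 2.9,"wx": 0.002,"wy": 0,"wz": 0.0035},
    {"hand": 85,"tx": -5.3,"ty": 0,"tz": 2.9,"wx": 0.002,"wy": 0,"wz": 0.0035},
    {"hand": 85,"tx": -5.3,"ty": 0,"tz": 2.9,"wx": 0.002,"wy": 0,"wz": 0.0035},
    {"hand": 85,"tx": -5.3,"ty": 0,"tz": 2.9,"wx": 0.002,"wy": 0,"wz": 0.0035},
    {"hand": 85,"tx": -5.3,"ty": 0,"tz": 2.9,"wx": 0.002,"wy": 0,"wz": 0.0035},
    {"hand": 85,"tx": -5.3,"ty": 0,"tz": 2.9,"wx": 0.002,"wy": 0,"wz": 0.0035},
  ],
)

```text
clock: 8.45
eef_pos: [396.5, 200.6, 4.8]
tcp_rot: [3.138, 0.495, 1.708]
contact_force: [-0.9, 11.2, 1.2]
opening: 0.997
grasp_force: 5.2
```

```bash
cat >> h.py <<'E'
def box():
    """box lid/case tracking: orange mask + base -y bottom edge (side view) and base bottom corners"""
    b=grab('side');im=b['image'].astype(int)
    teal=(im[:,:,1]-im[:,:,0]>50)
    hsv=cv2.cvtColor(b['image'],cv2.COLOR_RGB2HSV)
    o=((hsv[:,:,0]<16)&(hsv[:,:,1]>150)&(hsv[:,:,2]>60)).astype(np.uint8)
    n,l,s,c=cv2.connectedComponentsWithStats(o);i=1+np.argmax(s[1:,4]);x,y,w,h,_=s[i]
    pts=[]
    for u in range(x,x+w):
        col=teal[y+h:y+h+25,u]
        if col.any(): pts.append(ray(b,u,y+h+np.argmax(col)-.5,0)[:2])
    P=np.array(pts);k=np.polyfit(P[:,0],P[:,1],1)
    v=y+h//2; us=np.where(l[v]==i)[0]; # case -y face at mid
    bot=y+h-1;ub=np.where(l[bot-2]==i)[0]
    xl=ray(b,ub[0]-.5,bot-2,40);xr=ray(b,ub[-1]+.5,bot-2,40)
    xm=(xl+xr)/2;yaw=np.arctan(k[0]);yf=np.polyval(k,xm[0])
    print('orange',(x,y,w,h),'yaw %.3f'%yaw,'face y at xm',round(yf,1),'case width',round(xr[0]-xl[0],1),'xm',xm.round(1),'res',(P[:,1]-np.polyval(k,P[:,0])).std().round(2))
    return b
E
python3 - <<'E'
from h import *
st();box()
E
```

```text
{'clock': 8.45, 'qpos': [0.767, 0.6, 2.013, -0.514, 0.902, 1.028], 'eef_pos': [396.496, 200.624, 4.816], 'tcp_rot': [3.138, 0.495, 1.708], 'contact_force': [-0.89, 11.23, 1.239]}
orange (np.int32(227), np.int32(139), np.int32(27), np.int32(28)) yaw 0.147 face y at xm 92.2 case width 94.2 xm [409.9 116.3  40. ] res 1.64
```

arm_command(
  deltas=[
    {"hand": 85,"tx": -7,"ty": 0,"tz": 3.8,"wx": 0.0033,"wy": 0,"wz": 0.006},
    {"hand": 85,"tx": -7,"ty": 0,"tz": 3.8,"wx": 0.0033,"wy": 0,"wz": 0.006},
    {"hand": 85,"tx": -7,"ty": 0,"tz": 3.8,"wx": 0.0033,"wy": 0,"wz": 0.006},
    {"hand": 85,"tx": -7,"ty": 0,"tz": 3.8,"wx": 0.0033,"wy": 0,"wz": 0.006},
    {"hand": 85,"tx": -7,"ty": 0,"tz": 3.8,"wx": 0.0033,"wy": 0,"wz": 0.006},
    {"hand": 85,"tx": -7,"ty": 0,"tz": 3.8,"wx": 0.0033,"wy": 0,"wz": 0.006},
    {"hand": 85,"tx": -7,"ty": 0,"tz": 3.8,"wx": 0.0033,"wy": 0,"wz": 0.006},
    {"hand": 85,"tx": -7,"ty": 0,"tz": 3.8,"wx": 0.0033,"wy": 0,"wz": 0.006},
  ],
)

```text
clock: 9.5
eef_pos: [403.8, 136.9, 4.9]
tcp_rot: [3.139, 0.495, 1.653]
contact_force: [-0.5, 10.0, -0.3]
opening: 0.994
grasp_force: 4.8
```

```bash
python3 - <<'E'
from h import *
st();box()
E
```

```text
{'clock': 9.5, 'qpos': [0.652, 0.577, 2.074, -0.562, 0.854, 1.02], 'eef_pos': [403.83, 136.885, 4.871], 'tcp_rot': [3.139, 0.495, 1.653], 'contact_force': [-0.458, 9.961, -0.267]}
orange (np.int32(226), np.int32(150), np.int32(27), np.int32(28)) yaw 0.077 face y at xm 28.1 case width 95.2 xm [411.5  52.3  40. ] res 0.0
```

arm_command(
  deltas=[
    {"hand": 85,"tx": -7,"ty": 0,"tz": 3.8,"wx": 0.0046,"wy": 0,"wz": 0.0085},
    {"hand": 85,"tx": -7,"ty": 0,"tz": 3.8,"wx": 0.0046,"wy": 0,"wz": 0.0085},
    {"hand": 85,"tx": -7,"ty": 0,"tz": 3.8,"wx": 0.0046,"wy": 0,"wz": 0.0085},
    {"hand": 85,"tx": -7,"ty": 0,"tz": 3.8,"wx": 0.0046,"wy": 0,"wz": 0.0085},
    {"hand": 85,"tx": -7,"ty": 0,"tz": 3.8,"wx": 0.0046,"wy": 0,"wz": 0.0085},
    {"hand": 85,"tx": -7,"ty": 0,"tz": 3.8,"wx": 0.0046,"wy": 0,"wz": 0.0085},
    {"hand": 85,"tx": -7,"ty": 0,"tz": 3.8,"wx": 0.0046,"wy": 0,"wz": 0.0085},
    {"hand": 85,"tx": -7,"ty": 0,"tz": 3.8,"wx": 0.0046,"wy": 0,"wz": 0.0085},
  ],
)

```text
clock: 10.55
eef_pos: [407.0, 72.9, 4.9]
tcp_rot: [3.139, 0.496, 1.576]
contact_force: [0.3, 8.9, -1.9]
opening: 0.996
grasp_force: 4.3
```

arm_command(
  deltas=[
    {"hand": 85,"tx": -5.3,"ty": 0,"tz": 2.9,"wx": 0.0046,"wy": 0,"wz": 0.0085},
    {"hand": 85,"tx": -5.3,"ty": 0,"tz": 2.9,"wx": 0,"wy": 0,"wz": 0},
    {"hand": 85,"tx": -5.3,"ty": 0,"tz": 2.9,"wx": 0,"wy": 0,"wz": 0},
    {"hand": 85,"tx": 0,"ty": 0,"tz": 0,"wx": 0,"wy": 0,"wz": 0},
  ],
)

```text
clock: 11.05
eef_pos: [406.7, 54.0, 5.0]
tcp_rot: [3.139, 0.497, 1.566]
contact_force: [2.4, 3.1, -2.4]
opening: 0.992
grasp_force: 1.9
```

```bash
python3 - <<'E'
from h import *
st();b=box();a=grab('scene')
cv2.imwrite('pics/c5.png',cv2.hconcat([cv2.resize(b['image'][145:260,190:275,::-1],(400,541),interpolation=2),cv2.resize(a['image'][120:265,225:332,::-1],(400,541),interpolation=2)]))
E
```

```text
{'clock': 11.05, 'qpos': [0.488, 0.555, 2.138, -0.626, 0.803, 1.012], 'eef_pos': [406.661, 54.0, 5.044], 'tcp_rot': [3.139, 0.497, 1.566], 'contact_force': [2.373, 3.102, -2.39]}
orange (np.int32(221), np.int32(165), np.int32(30), np.int32(29)) yaw -0.011 face y at xm -55.8 case width 94.9 xm [408.9 -34.8  40. ] res 1.55
```

View pics/c5.png

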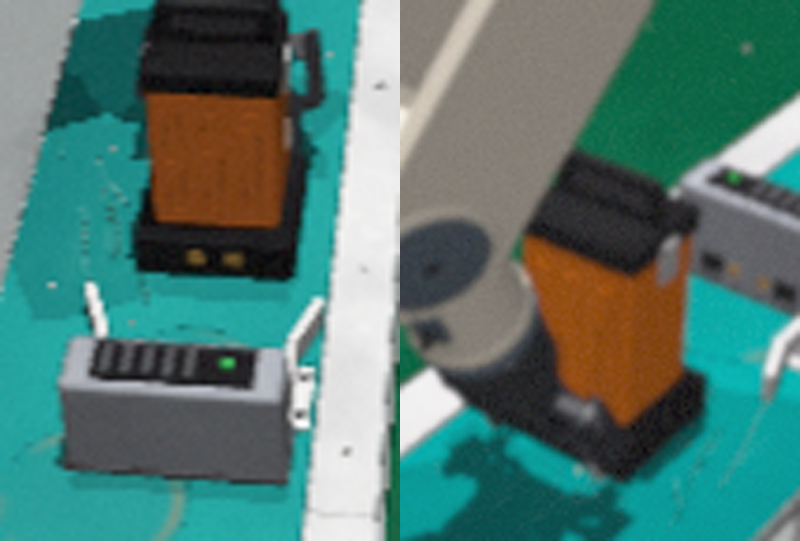

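The side crop shows the box base bottom corners at (138,270) and (296,278), and the flare tips at (90,285) and (320,300). The box is upright and nearly square, just short of the flare. I'll compare their lateral centres in this camera.

```bash
python3 - <<'E'
from h import *
b=imaging.grab_frame('side')
f=lambda x,y,z:ray(b,(x+.5)/4.706-.5+190,(y+.5)/4.706-.5+145,z).round(1)
for n,q in dict(bl=(138,270,0),br=(296,278,0),tl=(137,232,36),tr=(300,237,36),tipL=(90,285,25),tipR=(319,300,25),hbl=(63,465,0),hbr=(291,480,0),htl=(63,388,88),htr=(291,392,88),hfl=(70,342,88),hfr=(286,350,88)).items():print(n,f(*q))
E
```

```text
bl [348.5 -53.8   0. ]
br [468.5 -53.2   0. ]
tl [349.5 -50.1  36. ]
tr [471.3 -46.2  36. ]
tipL [321.1 -97.6  25. ]
tipR [ 489.9 -100.2   25. ]
hbl [ 325.4 -248.7    0. ]
hbr [ 482.9 -249.9    0. ]
htl [ 334.9 -257.3   88. ]
htr [ 484.2 -249.3   88. ]
hfl [ 332.3 -215.6   88. ]
hfr [ 477.3 -211.9   88. ]
```

arm_command(
  deltas=[
    {"hand": 85,"tx": -6,"ty": 0,"tz": 3.3,"wx": 0.0038,"wy": 0,"wz": 0.007},
    {"hand": 85,"tx": -6,"ty": 0,"tz": 3.3,"wx": 0.0038,"wy": 0,"wz": 0.007},
    {"hand": 85,"tx": -6,"ty": 0,"tz": 3.3,"wx": 0.0038,"wy": 0,"wz": 0.007},
    {"hand": 85,"tx": -6,"ty": 0,"tz": 3.3,"wx": 0,"wy": 0,"wz": 0},
    {"hand": 85,"tx": -6,"ty": 0,"tz": 3.3,"wx": 0,"wy": 0,"wz": 0},
    {"hand": 85,"tx": -6,"ty": 0,"tz": 3.3,"wx": 0,"wy": 0,"wz": 0},
    {"hand": 85,"tx": -6,"ty": 0,"tz": 3.3,"wx": 0,"wy": 0,"wz": 0},
    {"hand": 85,"tx": -6,"ty": 0,"tz": 3.3,"wx": 0,"wy": 0,"wz": 0},
  ],
)

```text
clock: 12.2
eef_pos: [405.5, -0.4, 5.0]
tcp_rot: [3.139, 0.497, 1.542]
contact_force: [0.7, 11.9, 1.7]
opening: 0.999
grasp_force: 5.6
```

arm_command(
  deltas=[
    {"hand": 85,"tx": -5,"ty": 0,"tz": 2.7,"wx": 0,"wy": 0,"wz": 0},
    {"hand": 85,"tx": -5,"ty": 0,"tz": 2.7,"wx": 0,"wy": 0,"wz": 0},
    {"hand": 85,"tx": -5,"ty": 0,"tz": 2.7,"wx": 0,"wy": 0,"wz": 0},
    {"hand": 85,"tx": -5,"ty": 0,"tz": 2.7,"wx": 0,"wy": 0,"wz": 0},
  ],
)

```text
clock: 12.7
eef_pos: [404.6, -23.3, 5.0]
tcp_rot: [3.139, 0.497, 1.542]
contact_force: [-0.1, 10.1, -0.2]
opening: 0.993
grasp_force: 5.1
```

```bash
python3 - <<'E'
from h import *
st();w=grab('wrist','w6.png');b=grab('side','b6.png')
hsv=cv2.cvtColor(b['image'],cv2.COLOR_RGB2HSV)
o=((hsv[:,:,0]<16)&(hsv[:,:,1]>150)&(hsv[:,:,2]>60)).astype(np.uint8)[150:235,200:270]
for v in range(2,85,6):
    u=np.where(o[v])[0]
    if len(u)>15:print(v+150,u[0]+200,u[-1]+200)
E
```

```text
{'clock': 12.7, 'qpos': [0.327, 0.534, 2.199, -0.731, 0.736, 0.985], 'eef_pos': [404.646, -23.292, 4.995], 'tcp_rot': [3.139, 0.497, 1.542], 'contact_force': [-0.137, 10.147, -0.19]}
182 217 247
188 217 247
194 218 247
200 218 247
206 219 246
```

arm_command(
  deltas=[
    {"hand": 85,"tx": -4.4,"ty": 0,"tz": 2.4,"wx": 0,"wy": 0,"wz": 0},
    {"hand": 85,"tx": -4.4,"ty": 0,"tz": 2.4,"wx": 0,"wy": 0,"wz": 0},
    {"hand": 85,"tx": -4.4,"ty": 0,"tz": 2.4,"wx": 0,"wy": 0,"wz": 0},
    {"hand": 85,"tx": -4.4,"ty": 0,"tz": 2.4,"wx": 0,"wy": 0,"wz": 0},
  ],
)

```text
clock: 13.3
eef_pos: [404.0, -43.4, 5.0]
tcp_rot: [3.14, 0.498, 1.543]
contact_force: [0.2, 10.1, -0.2]
opening: 0.999
grasp_force: 5.2
```

arm_command(
  deltas=[
    {"hand": 85,"tx": -4.4,"ty": 0,"tz": 2.4,"wx": 0,"wy": 0,"wz": 0},
    {"hand": 85,"tx": -4.4,"ty": 0,"tz": 2.4,"wx": 0,"wy": 0,"wz": 0},
    {"hand": 85,"tx": -4.4,"ty": 0,"tz": 2.4,"wx": 0,"wy": 0,"wz": 0},
    {"hand": 85,"tx": -4.4,"ty": 0,"tz": 2.4,"wx": 0,"wy": 0,"wz": 0},
  ],
)

```text
clock: 13.8
eef_pos: [403.4, -63.5, 5.0]
tcp_rot: [3.14, 0.498, 1.543]
contact_force: [0.7, 10.7, 0.4]
opening: 0.993
grasp_force: 5.2
```

arm_command(
  deltas=[
    {"hand": 85,"tx": -3.5,"ty": 0,"tz": 1.9,"wx": 0,"wy": 0,"wz": 0},
    {"hand": 85,"tx": -3.5,"ty": 0,"tz": 1.9,"wx": 0,"wy": 0,"wz": 0},
    {"hand": 85,"tx": -3.5,"ty": 0,"tz": 1.9,"wx": 0,"wy": 0,"wz": 0},
    {"hand": 85,"tx": -3.5,"ty": 0,"tz": 1.9,"wx": 0,"wy": 0,"wz": 0},
  ],
)

```text
clock: 14.3
eef_pos: [402.8, -79.5, 5.0]
tcp_rot: [3.14, 0.498, 1.543]
contact_force: [0.1, 9.6, -0.8]
opening: 0.996
grasp_force: 5.1
```

arm_command(
  deltas=[
    {"hand": 85,"tx": -1.8,"ty": 0,"tz": 0.95,"wx": 0,"wy": 0,"wz": 0},
    {"hand": 85,"tx": -1.8,"ty": 0,"tz": 0.95,"wx": 0,"wy": 0,"wz": 0},
  ],
)

```text
clock: 14.55
eef_pos: [402.6, -83.5, 5.0]
tcp_rot: [3.14, 0.498, 1.543]
contact_force: [0.7, 10.3, -0.3]
opening: 0.996
grasp_force: 4.8
```

arm_command(
  deltas=[
    {"hand": 85,"tx": -1.8,"ty": 0,"tz": 0.95,"wx": 0,"wy": 0,"wz": 0},
    {"hand": 85,"tx": -0.9,"ty": 0,"tz": 0.5,"wx": 0,"wy": 0,"wz": 0},
  ],
)

```text
clock: 14.8
eef_pos: [402.5, -86.6, 5.0]
tcp_rot: [3.14, 0.498, 1.543]
contact_force: [0.3, 9.7, -1.0]
opening: 0.993
grasp_force: 4.8
```

arm_command(
  deltas=[
    {"hand": 85,"tx": -0.9,"ty": 0,"tz": 0.5,"wx": 0,"wy": 0,"wz": 0},
    {"hand": 85,"tx": -0.9,"ty": 0,"tz": 0.5,"wx": 0,"wy": 0,"wz": 0},
  ],
)

```text
clock: 15.05
eef_pos: [402.4, -88.7, 5.0]
tcp_rot: [3.14, 0.498, 1.543]
contact_force: [0.6, 10.5, -0.7]
opening: 0.995
grasp_force: 4.9
```

arm_command(
  deltas=[
    {"hand": 85,"tx": -0.9,"ty": 0,"tz": 0.5,"wx": 0,"wy": 0,"wz": 0},
  ],
)

```text
clock: 15.18
eef_pos: [402.4, -89.7, 5.0]
tcp_rot: [3.14, 0.498, 1.543]
contact_force: [-0.3, 9.5, -0.6]
opening: 0.997
grasp_force: 4.9
```

arm_command(
  deltas=[
    {"hand": 85,"tx": -0.9,"ty": 0,"tz": 0.5,"wx": 0,"wy": 0,"wz": 0},
  ],
)

```text
clock: 15.3
eef_pos: [402.4, -90.5, 4.9]
tcp_rot: [3.14, 0.497, 1.543]
contact_force: [-0.6, 15.1, 2.4]
opening: 0.994
grasp_force: 8.2
```

arm_command(
  deltas=[
    {"hand": 85,"tx": -0.9,"ty": 0,"tz": 0.5,"wx": 0,"wy": 0,"wz": 0},
  ],
)

```text
clock: 15.42
eef_pos: [402.4, -90.8, 4.8]
tcp_rot: [3.139, 0.496, 1.542]
contact_force: [-5.0, 27.4, 8.9]
opening: 0.993
grasp_force: 13.4
```

arm_command(
  deltas=[
    {"hand": 85,"tx": -0.3,"ty": 0,"tz": 0.1,"wx": 0,"wy": 0,"wz": 0},
  ],
)

```text
clock: 15.55
eef_pos: [402.4, -90.8, 4.9]
tcp_rot: [3.139, 0.495, 1.542]
contact_force: [-4.5, 26.0, 7.6]
opening: 0.993
grasp_force: 12.8
```

```bash
python3 - <<'E'
from h import *
st();print(r.sense()['wrist_torque']);b=grab('side');a=grab('scene')
cv2.imwrite('pics/c7.png',cv2.hconcat([cv2.resize(b['image'][145:260,190:275,::-1],(400,541),interpolation=2),cv2.resize(a['image'][100:245,250:357,::-1],(400,541),interpolation=2)]))
E
```

```text
{'clock': 15.55, 'qpos': [0.172, 0.521, 2.239, -0.845, 0.673, 0.949], 'eef_pos': [402.436, -90.754, 4.867], 'tcp_rot': [3.139, 0.495, 1.542], 'contact_force': [-4.458, 26.037, 7.608]}
[ 3.09873711  0.65969062 -0.29346276]
```

arm_command(
  deltas=[
    {"hand": 85,"tx": 2,"ty": 0,"tz": -1.1,"wx": 0,"wy": 0,"wz": 0},
    {"hand": 85,"tx": 9,"ty": 0,"tz": -5,"wx": 0,"wy": 0,"wz": 0},
    {"hand": 85,"tx": 26,"ty": 0,"tz": -14,"wx": 0,"wy": 0,"wz": 0},
    {"hand": 85,"tx": 35,"ty": 0,"tz": -19,"wx": 0,"wy": 0,"wz": 0},
    {"hand": 85,"tx": 35,"ty": 0,"tz": -19,"wx": 0,"wy": 0,"wz": 0},
    {"hand": 85,"tx": 0,"ty": 0,"tz": 0,"wx": 0,"wy": 0,"wz": 0},
  ],
)

```text
clock: 16.4
eef_pos: [405.8, 31.0, 5.0]
tcp_rot: [3.141, 0.5, 1.545]
contact_force: [0.3, -0.8, -0.0]
opening: 0.997
grasp_force: 0.0
```

```bash
python3 - <<'E'
from h import *
st();b=grab('side','b8.png');a=grab('scene','a8.png')
im=b['image'].astype(int)
hsv=cv2.cvtColor(b['image'],cv2.COLOR_RGB2HSV)
o=((hsv[:,:,0]<16)&(hsv[:,:,1]>150)&(hsv[:,:,2]>60)).astype(np.uint8)
o[:,:200]=0;o[:,270:]=0;n,l,s,c=cv2.connectedComponentsWithStats(o);print(s[1:][s[1:,4]>100])
cv2.imwrite('pics/c8.png',cv2.hconcat([cv2.resize(b['image'][145:260,190:275,::-1],(400,541),interpolation=2),cv2.resize(a['image'][100:245,250:357,::-1],(400,541),interpolation=2)]))
E
```

```text
{'clock': 16.4, 'qpos': [0.441, 0.55, 2.153, -0.647, 0.79, 1.009], 'eef_pos': [405.836, 31.0, 4.996], 'tcp_rot': [3.141, 0.5, 1.545], 'contact_force': [0.312, -0.816, -0.042]}
[[213 194  33  24 709]]
```

View pics/c8.png

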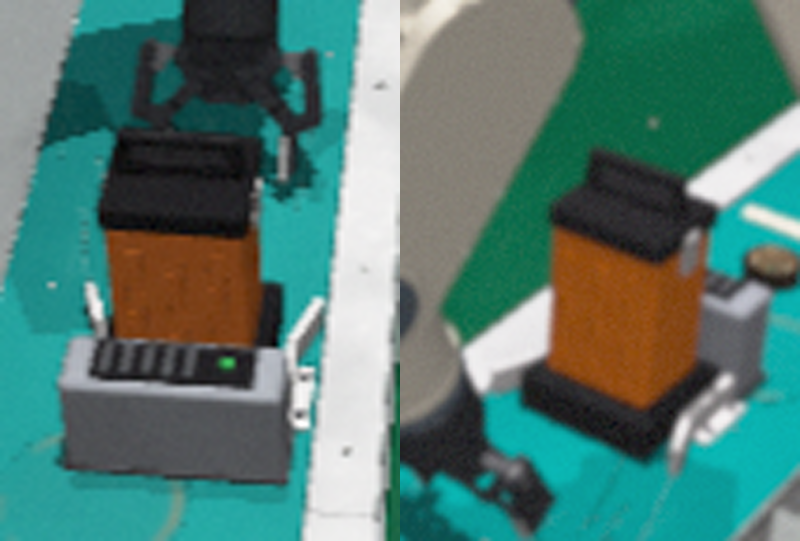

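The box is inside the rails against the charger, with its base running from (525,395) to (700,375) in the right crop. The dock may be turned slightly differently from the last push. I'll rise and measure squareness from above with the wrist camera.

arm_command(
  deltas=[
    {"hand": 85,"tx": 0,"ty": 0,"tz": -40,"wx": 0,"wy": 0,"wz": 0},
    {"hand": 85,"tx": -20,"ty": 0,"tz": -50,"wx": 0,"wy": 0,"wz": 0},
    {"hand": 85,"tx": -23,"ty": 0,"tz": -42,"wx": 0,"wy": 0,"wz": 0},
    {"hand": 85,"tx": -23,"ty": 0,"tz": -42,"wx": 0,"wy": 0,"wz": 0},
    {"hand": 85,"tx": -23,"ty": 0,"tz": -42,"wx": 0,"wy": 0,"wz": 0},
    {"hand": 85,"tx": -23,"ty": 0,"tz": -42,"wx": 0,"wy": 0,"wz": 0},
    {"hand": 85,"tx": -23,"ty": 0,"tz": -42,"wx": 0,"wy": 0,"wz": 0},
    {"hand": 85,"tx": -23,"ty": 0,"tz": -42,"wx": 0,"wy": 0,"wz": 0},
  ],
)

```text
clock: 17.5
eef_pos: [405.0, 52.4, 382.2]
tcp_rot: [-3.14, 0.501, 1.542]
contact_force: [0.8, 1.2, 0.3]
opening: 0.998
grasp_force: 0.0
```

arm_command(
  deltas=[
    {"hand": 85,"tx": 0,"ty": 0,"tz": 0,"wx": 0,"wy": 0.12,"wz": 0},
    {"hand": 85,"tx": 0,"ty": 0,"tz": 0,"wx": 0,"wy": 0.12,"wz": 0},
    {"hand": 85,"tx": 0,"ty": 0,"tz": 0,"wx": 0,"wy": 0.13,"wz": 0},
    {"hand": 85,"tx": 0,"ty": 0,"tz": 0,"wx": 0,"wy": 0.13,"wz": 0},
    {"hand": 85,"tx": 0,"ty": 0,"tz": 0,"wx": 0,"wy": 0,"wz": 0},
    {"hand": 85,"tx": 0,"ty": 0,"tz": 0,"wx": 0,"wy": 0,"wz": 0},
  ],
)

```text
clock: 18.25
eef_pos: [405.4, 53.2, 380.4]
tcp_rot: [-3.14, 0.003, 1.541]
contact_force: [0.6, 0.8, -0.6]
opening: 0.993
grasp_force: 0.0
```

```bash
python3 - <<'E'
from h import *
st();w=grab('wrist','w9.png')
for n,P in dict(cpy=(406,-93,36),cL=(346,-93,36),cR=(466,-93,36),tL=(325,-97,25),tR=(489,-99,25)).items():print(n,proj(w,P).round(1))
E
```

```text
{'clock': 18.25, 'qpos': [0.129, -0.123, 1.85, -0.002, 1.417, 0.159], 'eef_pos': [405.411, 53.168, 380.426], 'tcp_rot': [-3.14, 0.003, 1.541], 'contact_force': [0.555, 0.819, -0.568]}
cpy [256.5 225.1]
cL [220.3 226.1]
cR [292.7 224.2]
tL [208.8 225.8]
tR [305.6 224.3]
```

```bash
python3 - <<'E'
from h import *
d=imaging.grab_frame('wrist');im=d['image'].astype(int)
t=im[:,:,1]-im[:,:,0]
P=[]
for u in range(226,288):
    c=t[205:240,u];i=np.argmax(c<30); f=(c[i-1]-30)/(c[i-1]-c[i]+1e-9); P.append(ray(d,u,205+i-1+f,0)[:2])
P=np.array(P);k=np.polyfit(P[:,0],P[:,1],1);e=P[:,1]-np.polyval(k,P[:,0]);g=abs(e)<1.5;k=np.polyfit(P[g,0],P[g,1],1)
print('box edge yaw %.3f'%k[0],'y@406',np.polyval(k,406),'n',g.sum(),e.std())
L=im.mean(2)
for v in range(216,292,4):print(v,'L',L[v,204:228].astype(int).tolist(),'R',L[v,284:310].astype(int).tolist())
E
```

```text
box edge yaw -0.023 y@406 -95.31359138951915 n 62 0.09747169263706534
216 L [123, 124, 125, 133, 123, 125, 125, 123, 124, 125, 124, 125, 124, 124, 124, 124, 125, 126, 117, 117, 119, 119, 119, 118] R [109, 109, 108, 108, 107, 108, 108, 107, 108, 107, 106, 106, 107, 106, 107, 106, 105, 120, 120, 121, 121, 119, 121, 121, 68, 226]
220 L [122, 123, 125, 117, 132, 86, 109, 114, 125, 124, 125, 125, 123, 124, 124, 128, 81, 81, 33, 13, 16, 14, 17, 16] R [13, 16, 17, 15, 13, 12, 5, 111, 107, 106, 106, 106, 106, 106, 106, 109, 100, 70, 74, 84, 94, 101, 102, 103, 66, 225]
224 L [122, 122, 110, 103, 99, 100, 102, 98, 94, 105, 125, 125, 126, 119, 77, 76, 80, 45, 18, 16, 17, 16, 16, 17] R [14, 17, 18, 15, 14, 15, 13, 7, 105, 108, 107, 106, 106, 108, 110, 60, 56, 66, 90, 89, 87, 97, 168, 156, 141, 160]
228 L [122, 120, 138, 222, 225, 231, 220, 113, 97, 98, 96, 107, 79, 76, 78, 78, 69, 34, 42, 47, 48, 49, 48, 48] R [47, 47, 46, 46, 46, 45, 45, 35, 42, 109, 107, 106, 108, 101, 60, 67, 85, 84, 83, 80, 195, 228, 227, 228, 165, 211]
232 L [123, 123, 123, 120, 149, 221, 225, 231, 217, 104, 98, 98, 96, 77,
[... 2765 characters left out ...]
, 172, 209, 208]
280 L [120, 120, 120, 121, 121, 112, 117, 121, 114, 117, 80, 80, 82, 54, 202, 181, 45, 2, 9, 15, 13, 14, 14, 16] R [14, 13, 16, 14, 15, 14, 12, 13, 13, 10, 4, 61, 64, 109, 104, 90, 121, 120, 120, 119, 119, 121, 64, 190, 212, 210]
284 L [117, 97, 119, 124, 128, 134, 138, 140, 140, 142, 88, 82, 81, 75, 32, 16, 16, 15, 17, 18, 17, 18, 16, 16] R [18, 17, 14, 19, 17, 17, 15, 18, 17, 16, 15, 10, 41, 77, 76, 76, 91, 121, 120, 120, 120, 122, 63, 224, 216, 214]
288 L [124, 130, 133, 133, 130, 127, 124, 122, 122, 123, 94, 76, 71, 58, 24, 29, 33, 33, 32, 33, 33, 32, 33, 30] R [31, 30, 33, 31, 31, 32, 32, 32, 32, 33, 31, 30, 25, 43, 77, 79, 75, 91, 120, 120, 120, 120, 68, 223, 214, 212]
```

```bash
python3 - <<'E'
from h import *
d=imaging.grab_frame('wrist');L=d['image'].astype(float).mean(2)
def cross(v,u0,u1,th,rising):
    x=L[v,u0:u1+1]
    for i in range(len(x)-1):
        a,b=x[i],x[i+1]
        if (rising and a<th<=b) or (not rising and a>=th>b): return u0+i+(th-a)/(b-a)
def fit(name,rows,u0,u1,th,ris,z):
    P=[]
    for v in rows:
        u=cross(v,u0,u1,th,ris)
        if u: P.append(ray(d,u,v,z)[:2])
    P=np.array(P);k=np.polyfit(P[:,1],P[:,0],1);e=P[:,0]-np.polyval(k,P[:,1]);g=abs(e)<2*e.std()+.1;k=np.polyfit(P[g,1],P[g,0],1)
    print(name,'yaw %.3f'%-k[0],'x@-170 %.1f'%np.polyval(k,-170),'n',g.sum(),'sd %.2f'%e.std(),'y',P[:,1].min().round(),P[:,1].max().round())
fit('railR',range(248,278),292,297,140,True,25)
fit('railL',range(248,270),219,223,75,False,25)
fit('baseR top edge z36',range(230,268),289,293,38,False,36)
fit('baseL',range(246,264),219,223,40,False,36)
E
```

```text
railR yaw -0.002 x@-170 472.0 n 29 sd 0.29 y -201.0 -142.0
railL yaw -0.017 x@-170 342.4 n 22 sd 0.16 y -181.0 -139.0
baseR top edge z36 yaw -0.025 x@-170 461.1 n 34 sd 0.35 y -169.0 -102.0
baseL yaw -0.038 x@-170 344.5 n 18 sd 0.12 y -162.0 -129.0
```

The box measures at yaw about -0.025 and the dock about -0.01, so the -x corner may stand 1–2 mm off the stop. I'll go back down and press once more with the -x finger leading, to seat it square.

arm_command(
  deltas=[
    {"hand": 85,"tx": 0,"ty": 0,"tz": 0,"wx": 0,"wy": 0,"wz": -0.03},
    {"hand": 85,"tx": 0,"ty": 0,"tz": 0,"wx": 0,"wy": -0.12,"wz": 0},
    {"hand": 85,"tx": 0,"ty": 0,"tz": 0,"wx": 0,"wy": -0.12,"wz": 0},
    {"hand": 85,"tx": 0,"ty": 0,"tz": 0,"wx": 0,"wy": -0.13,"wz": 0},
    {"hand": 85,"tx": 0,"ty": 0,"tz": 0,"wx": 0,"wy": -0.13,"wz": 0},
    {"hand": 85,"tx": 23,"ty": 0,"tz": 42,"wx": 0,"wy": 0,"wz": 0},
    {"hand": 85,"tx": 23,"ty": 0,"tz": 42,"wx": 0,"wy": 0,"wz": 0},
    {"hand": 85,"tx": 23,"ty": 0,"tz": 42,"wx": 0,"wy": 0,"wz": 0},
  ],
)

```text
clock: 19.4
eef_pos: [406.0, 54.9, 235.8]
tcp_rot: [-3.141, 0.5, 1.576]
contact_force: [0.5, 1.0, 0.1]
opening: 0.995
grasp_force: 0.0
```

arm_command(
  deltas=[
    {"hand": 85,"tx": 23,"ty": 0,"tz": 42,"wx": 0,"wy": 0,"wz": 0},
    {"hand": 85,"tx": 23,"ty": 0,"tz": 42,"wx": 0,"wy": 0,"wz": 0},
    {"hand": 85,"tx": 23,"ty": 0,"tz": 42,"wx": 0,"wy": 0,"wz": 0},
    {"hand": 85,"tx": 18,"ty": 0,"tz": 33,"wx": 0,"wy": 0,"wz": 0},
    {"hand": 85,"tx": 12,"ty": 0,"tz": 22,"wx": 0,"wy": 0,"wz": 0},
    {"hand": 85,"tx": 0,"ty": 0,"tz": 0,"wx": 0,"wy": 0,"wz": 0},
  ],
)

```text
clock: 20.15
eef_pos: [404.9, 54.2, 29.7]
tcp_rot: [-3.137, 0.502, 1.577]
contact_force: [0.0, 0.2, 0.3]
opening: 0.994
grasp_force: 0.0
```

```bash
python3 - <<'E'
from h import *
st();to(402,-78,5)
E
```

```text
{'clock': 20.15, 'qpos': [0.492, 0.504, 2.136, -0.598, 0.852, 0.965], 'eef_pos': [404.905, 54.173, 29.704], 'tcp_rot': [-3.137, 0.502, 1.577], 'contact_force': [0.032, 0.202, 0.282]}
axes [[-0.005, 1.0, -0.001], [0.877, 0.004, -0.481], [-0.481, -0.004, -0.877]]
tool delta [-104.    -3.4   85.2]
```

arm_command(
  deltas=[
    {"hand": 85,"tx": 6,"ty": 0,"tz": 11,"wx": 0,"wy": 0,"wz": 0},
    {"hand": 85,"tx": 6,"ty": 0,"tz": 11,"wx": 0,"wy": 0,"wz": 0},
    {"hand": 85,"tx": -29,"ty": -1,"tz": 16,"wx": 0,"wy": 0,"wz": 0},
    {"hand": 85,"tx": -29,"ty": -1,"tz": 16,"wx": 0,"wy": 0,"wz": 0},
    {"hand": 85,"tx": -29,"ty": -1,"tz": 16,"wx": 0,"wy": 0,"wz": 0},
    {"hand": 85,"tx": -20,"ty": 0,"tz": 11,"wx": 0,"wy": 0,"wz": 0},
    {"hand": 85,"tx": -8,"ty": 0,"tz": 4.4,"wx": 0,"wy": 0,"wz": 0},
    {"hand": 85,"tx": 0,"ty": 0,"tz": 0,"wx": 0,"wy": 0,"wz": 0},
  ],
)

```text
clock: 21.15
eef_pos: [403.3, -77.2, 5.4]
tcp_rot: [3.141, 0.5, 1.572]
contact_force: [-0.1, -0.2, 0.3]
opening: 0.997
grasp_force: 0.0
```

arm_command(
  deltas=[
    {"hand": 85,"tx": -3.5,"ty": 0,"tz": 1.9,"wx": 0,"wy": 0,"wz": 0},
    {"hand": 85,"tx": -1.8,"ty": 0,"tz": 1,"wx": 0,"wy": 0,"wz": 0},
  ],
)

```text
clock: 21.4
eef_pos: [403.4, -82.8, 5.4]
tcp_rot: [3.142, 0.5, 1.574]
contact_force: [-0.4, -0.2, 0.5]
opening: 0.998
grasp_force: 0.0
```

arm_command(
  deltas=[
    {"hand": 85,"tx": -1.8,"ty": 0,"tz": 1,"wx": 0,"wy": 0,"wz": 0},
    {"hand": 85,"tx": -0.9,"ty": 0,"tz": 0.5,"wx": 0,"wy": 0,"wz": 0},
    {"hand": 85,"tx": -0.9,"ty": 0,"tz": 0.5,"wx": 0,"wy": 0,"wz": 0},
  ],
)

```text
clock: 21.78
eef_pos: [403.2, -87.3, 5.3]
tcp_rot: [-3.141, 0.5, 1.573]
contact_force: [-0.4, -0.1, -0.2]
opening: 0.995
grasp_force: 0.0
```

arm_command(
  deltas=[
    {"hand": 85,"tx": -0.9,"ty": 0,"tz": 0.5,"wx": 0,"wy": 0,"wz": 0},
  ],
)

```text
clock: 21.9
eef_pos: [403.2, -88.3, 5.4]
tcp_rot: [-3.141, 0.5, 1.573]
contact_force: [-0.3, 0.4, -0.2]
opening: 0.991
grasp_force: 0.0
```

arm_command(
  deltas=[
    {"hand": 85,"tx": -0.9,"ty": 0,"tz": 0.5,"wx": 0,"wy": 0,"wz": 0},
  ],
)

```text
clock: 22.02
eef_pos: [403.2, -89.2, 5.2]
tcp_rot: [3.141, 0.5, 1.573]
contact_force: [-1.5, 5.6, 1.0]
opening: 0.994
grasp_force: 2.9
```

arm_command(
  deltas=[
    {"hand": 85,"tx": -0.5,"ty": 0,"tz": 0.3,"wx": 0,"wy": 0,"wz": 0},
  ],
)

```text
clock: 22.15
eef_pos: [403.3, -89.4, 5.2]
tcp_rot: [3.141, 0.499, 1.572]
contact_force: [-2.5, 10.3, 4.5]
opening: 0.996
grasp_force: 4.9
```

arm_command(
  deltas=[
    {"hand": 85,"tx": -0.5,"ty": 0,"tz": 0.3,"wx": 0,"wy": 0,"wz": 0},
  ],
)

```text
clock: 22.28
eef_pos: [403.3, -89.5, 5.1]
tcp_rot: [3.14, 0.498, 1.571]
contact_force: [-3.4, 14.5, 8.6]
opening: 0.994
grasp_force: 7.3
```

arm_command(
  deltas=[
    {"hand": 85,"tx": -0.5,"ty": 0,"tz": 0.3,"wx": 0,"wy": 0,"wz": 0},
  ],
)

```text
clock: 22.4
eef_pos: [403.2, -89.9, 5.1]
tcp_rot: [3.14, 0.497, 1.57]
contact_force: [-2.5, 15.7, 8.9]
opening: 0.996
grasp_force: 7.9
```

arm_command(
  deltas=[
    {"hand": 85,"tx": -0.5,"ty": 0,"tz": 0.3,"wx": 0,"wy": 0,"wz": 0},
  ],
)

```text
clock: 22.52
eef_pos: [403.0, -90.5, 5.1]
tcp_rot: [3.14, 0.498, 1.571]
contact_force: [-4.7, 15.9, 8.5]
opening: 0.999
grasp_force: 7.9
```

arm_command(
  deltas=[
    {"hand": 85,"tx": -0.5,"ty": 0,"tz": 0.3,"wx": 0,"wy": 0,"wz": 0},
  ],
)

```text
clock: 22.65
eef_pos: [402.8, -91.1, 5.0]
tcp_rot: [3.141, 0.498, 1.57]
contact_force: [-5.8, 17.7, 10.5]
opening: 0.993
grasp_force: 8.9
```

arm_command(
  deltas=[
    {"hand": 85,"tx": -0.5,"ty": 0,"tz": 0.3,"wx": 0,"wy": 0,"wz": 0},
  ],
)

```text
clock: 22.78
eef_pos: [402.8, -91.3, 5.0]
tcp_rot: [3.14, 0.497, 1.57]
contact_force: [-6.7, 24.4, 14.5]
opening: 0.997
grasp_force: 12.1
```

arm_command(
  deltas=[
    {"hand": 85,"tx": -0.5,"ty": 0,"tz": 0.3,"wx": 0,"wy": 0,"wz": 0},
  ],
)

```text
clock: 22.9
eef_pos: [402.8, -91.5, 4.9]
tcp_rot: [3.14, 0.496, 1.569]
contact_force: [-7.6, 29.8, 17.6]
opening: 0.995
grasp_force: 14.9
```

arm_command(
  deltas=[
    {"hand": 85,"tx": 2,"ty": 0,"tz": -1.1,"wx": 0,"wy": 0,"wz": 0},
    {"hand": 85,"tx": 9,"ty": 0,"tz": -5,"wx": 0,"wy": 0,"wz": 0},
    {"hand": 85,"tx": 26,"ty": 0,"tz": -14,"wx": 0,"wy": 0,"wz": 0},
    {"hand": 85,"tx": 35,"ty": 0,"tz": -19,"wx": 0,"wy": 0,"wz": 0},
    {"hand": 85,"tx": 35,"ty": 0,"tz": -19,"wx": 0,"wy": 0,"wz": 0},
    {"hand": 85,"tx": 0,"ty": 0,"tz": -40,"wx": 0,"wy": 0,"wz": 0},
    {"hand": 85,"tx": -20,"ty": 0,"tz": -50,"wx": 0,"wy": 0,"wz": 0},
    {"hand": 85,"tx": -23,"ty": 0,"tz": -42,"wx": 0,"wy": 0,"wz": 0},
  ],
)

```text
clock: 23.9
eef_pos: [402.8, 55.0, 142.8]
tcp_rot: [-3.141, 0.5, 1.575]
contact_force: [1.6, 0.2, -0.6]
opening: 0.992
grasp_force: 0.0
```

arm_command(
  deltas=[
    {"hand": 85,"tx": -23,"ty": 0,"tz": -42,"wx": 0,"wy": 0,"wz": 0},
    {"hand": 85,"tx": -23,"ty": 0,"tz": -42,"wx": 0,"wy": 0,"wz": 0},
    {"hand": 85,"tx": -23,"ty": 0,"tz": -42,"wx": 0,"wy": 0.1,"wz": 0},
    {"hand": 85,"tx": -23,"ty": 0,"tz": -42,"wx": 0,"wy": 0.1,"wz": 0},
    {"hand": 85,"tx": -10,"ty": 0,"tz": -42,"wx": 0,"wy": 0.15,"wz": 0},
    {"hand": 85,"tx": 0,"ty": 0,"tz": 0,"wx": 0,"wy": 0.15,"wz": 0},
    {"hand": 85,"tx": 0,"ty": 0,"tz": 0,"wx": 0,"wy": 0,"wz": 0},
    {"hand": 85,"tx": 0,"ty": 0,"tz": 0,"wx": 0,"wy": 0,"wz": 0},
  ],
)

```text
clock: 24.9
eef_pos: [402.4, 51.7, 375.0]
tcp_rot: [-3.14, 0.002, 1.572]
contact_force: [-0.3, -0.3, 0.2]
opening: 0.995
grasp_force: 0.0
```

```bash
python3 - <<'E'
from h import *
st();d=grab('wrist','w10.png');im=d['image'].astype(int)
t=im[:,:,1]-im[:,:,0];u0,v0=proj(d,(406,-95,0));P=[]
print(u0,v0)
for u in range(int(u0)-28,int(u0)+29):
    o=int(v0)-18;c=t[o:o+40,u];i=np.argmax(c<30); f=(c[i-1]-30)/(c[i-1]-c[i]+1e-9); P.append(ray(d,u,o+i-1+f,0)[:2])
P=np.array(P);k=np.polyfit(P[:,0],P[:,1],1);e=P[:,1]-np.polyval(k,P[:,0])
print('yaw %.3f'%k[0],'y@406',np.polyval(k,406),e.std())
E
```

```text
{'clock': 24.9, 'qpos': [0.126, -0.126, 1.864, -0.002, 1.406, 0.125], 'eef_pos': [402.429, 51.684, 374.984], 'tcp_rot': [-3.14, 0.002, 1.572], 'contact_force': [-0.254, -0.271, 0.238]}
255.60104488666173 218.02157575605483
yaw -0.008 y@406 -96.05686386670702 0.15295033440793285
```

```bash
python3 -c "
from rig import r
print(r.sign_off())"
```

```text
the job is handed in; nothing more can be done
None
```

The job is handed in at about 25 s: the battery box sits upright against the charger and within about 0.01 rad of square, though about 4 mm towards the -x rail by a measurement taken before the last press; no other object was touched.

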